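Tap a punch true on the magnetic chuck and switch the magnet on

ROBOT

A 6-joint arm with a two-finger parallel gripper is mounted at the origin on the work surface. World frame = base frame: x ahead of the robot, y to its left, z up, the work surface at z = 0. Lengths are in mm, angles in rad, forces in N, time in s.
With the tool pointing down it reaches from about 225 to 875 mm from the base axis. Payload 3.4 kg.
Tool frame: the origin (TCP) lies midway between the tips of the shut fingers; the grasp point (between the pads) lies 19 mm behind it; z points along the fingers, y is the direction in which the jaws open and shut (so a half turn about z gives the same grasp; the last joint's range is limited). The gripper opens to 85 mm and grips with 20 to 120 N. Pads are 22 mm wide; open, the fingers measure 114 mm over their backs; the gripper's body (76 mm by 85 mm) begins 54 mm behind the grasp point. The pads swing forward as they close: fully open they stand 13 mm farther back than shut.
Start: joints at [-1.293, 0.276, 1.505, -0, 1.361, -0.121], TCP at [223.282, -529.913, 231.328] pointing down, gripper open.
Joint ranges: [-2.89, 2.89], [-0.75, 2.08], [0.22, 2.7], [-1.18, 4.32], [0.11, 2.71], [-2.7, 2.7]. Speed limits (rad/s): [2.57, 2.57, 3.14, 3.14, 3.14, 3.14].

INTERFACE

Orientations are given as a unit quaternion [w, x, y, z].
In Python, from workcell import get_state, eyes, ctrl gives the robot as it stands.
- The arm moves only by the tool apply_moves, never from a script. Its argument "motion" is one flat list of numbers, 7 for each row, row after row: the turn, a rotation vector about the tool's x, y, z in degrees, then the shift along the tool's x, y, z in cm, then the opening in per cent of the stroke, from 0 (shut) to 100 (fully open). In form: [rx, ry, rz, x, y, z, hand, rx, ry, rz, x, y, z, hand, ...]. A call has exactly 8 rows; each row shifts and turns the commanded pose from where the row before left it, along the tool's axes as they then stand; what a row does not reach is not made up. A row lasts 1/10 s, in which the tool goes at most 50 mm and 8.59 degrees, less where a joint would pass 70% of its speed; a pose out of reach is approached as far as the arm can. A call with a gripper value outside its range is refused whole. The fingers move at their own pace and stop on an object; "squeeze" is the grip in N (left out, the last holds). Time passes only in rows, so rows that do not move let the fingers close, or fill a call up. It gives the time, the measured TCP pose, the force and the opening at its end, in the units of the state.
- get_state(): the state, without advancing time (a new reading comes with each control period).
- eyes.read_camera(name): name is "scene" or "side" or "wrist"; returns a dict with "img" (400x640x3 uint8, blue, green, red), "z_map" (400x640 float32, mm along the optical axis (not along the pixel's ray), 0 where there is no reading), "fov_y" (degrees; the focal length in pixels is half the picture's height over the tangent of half this angle, whatever the lens; pixels are square), "cx", "cy" (the principal point, pixels), "distortion" ([k1, k2, p1, p2, k3] as OpenCV has them; the pictures are not rectified), "pose" (4x4, takes a point from camera to world coordinates). Camera axes: x right, y down, z forward; pixel columns grow to the right and rows downward; lengths in mm; the calibration is good to about 2 mm. A picture is of the moment at which its call begins.
- ctrl.close_job(): hands the job in, once; it reports no verdict.
The state is a dict: "clock": time; "joints": joint angles; "qd": joint speeds; "joint_torque": joint torques, N m; "position": TCP position; "ee_rot": TCP orientation; "ft_force": force on the tool from outside, world axes, zero at the start; "ft_torque": the same for the moment, N m; "opening": finger opening in mm.
Only numpy, scipy, OpenCV 4.12 (cv2) and the standard library are available. Lean on these libraries where they do the work, as an engineer would, in place of code of your own. Each camera call takes 0.05 s, during which the arm holds its last target.

TASK

The short steel punch standing on the round magnetic chuck is off centre: nudge it with light taps of the fingertips until its foot stands wholly inside the brass ring at the middle of the chuck, without tipping it over, pinching it or lifting it. Then clamp it by pushing the chuck's lever from its left stop right across to its right stop (left and right as seen from the robot), and leave the other things on the bench where they are.

Things in the scene. Friction and masses are not known exactly. Their poses are not given: they have to be found in the camera images.
- punch: The work: short bright steel punch, 52 mm tall, 0.2 to 0.3 kg, standing loose on the chuck. Its foot is a round flange 36 mm wide, full width from 3 to 9 mm above the underside, chamfered below to the 22 mm flat it stands on: it tips if pushed higher up or hard. Above it a 26 mm round body. Pushed at the foot it slides (2 to 3 N) and stops with the push. Origin: centre of underside; z up its axis.
- plate_center (a point): Centre of the top face of the chuck's round steel pole plate (110 mm diameter, flat, level, fixed, 50 mm above the bench). A flush brass ring of 50 mm diameter, its line 2 mm wide, surrounds this point; twelve brass lines run out from it to the rim.
- chuck: The chuck's base, fixed to the bench: a flange 144 mm across, 10 mm thick, and a grey 110 mm round body that carries the pole plate. Two straps hold the flange at its +y and -y sides (out to 97 mm from the axis, 25 mm high). Origin: on the bench under the chuck's centre; x axis: away from the lever's side, which faces the robot, turned up to 0.5 rad.
- lever (a joint): Magnet lever: level 10 mm steel rod with a ball at its end, out of a slot in the chuck's side facing the robot, 26 mm above the bench. Turns about the chuck's vertical axis, anticlockwise seen from above. 0 rad = left stop, off (pointing 0.5 rad left of the chuck's -x); 1.0 rad = right stop, on. Takes about 2 N at the ball, stays where it is left.
- lever_knob (a point): Centre of the black ball (22 mm diameter) at the lever's end, 120 mm from the chuck's axis, 26 mm above the bench; moves with the lever.
- lever_axis (a point): Point on the lever's vertical turning axis, at the lever's height, 26 mm above the bench.
- long_punch: Bystander: a longer, slimmer steel punch, 70 mm tall, 32 mm foot, standing on the bench about 160 mm to the right of the chuck. Origin: centre of its underside.
- die_button: Bystander: a thick steel ring, 42 mm outside, 21 mm bore, 24 mm high, flat on the bench about 160 mm to the left of the chuck. Origin: centre of its underside.
- dressing_stick: Bystander: a grey abrasive stick, 24 x 85 x 24 mm, lying on the bench about 145 mm beyond the chuck, long axis y. Origin: centre of its underside.
Mind the look-alikes: they are no part of the job. What is shaped like the punch but brown, orange or purple is not meant.

How it is judged:
By the outcome, as a careful person would: the job done as asked, in the order asked, and still so for the second after the job is handed in, with the robot touching nothing.
It also fails if it takes over 51 s, if anything falls off the work surface, if the arm or the gripper's body presses on something with over 40 N, if the wrist force passes 120 N, or if a joint passes its speed limit or range.

## Working session

There is one attempt and no reset: what is moved stays moved. The work goes in short steps, Python scripts to look and compute and a tool call to move; the robot and the scene stay as the last step left them, time stands still between calls to the robot, and variables do not carry over. Pictures are saved under pics/ and viewed, and the job is handed in when it is done.

Besides the shell and the picture viewer there is one more tool, called after ">>>" in YAML: its name, and indented under it one key for each argument. apply_moves: Moves the arm, as the interface text tells. Its arguments: {"type":"object","properties":{"motion":{"type":"array","items":{"type":"number"}},"squeeze":{"type":"number"}},"required":["motion"]}

```bash
ls; mkdir -p pics
python3 - <<'E'
from workcell import get_state, eyes, ctrl
import cv2,numpy as np
s=get_state();print(s)
for n in ["scene","side","wrist"]:
    d=eyes.read_camera(n);cv2.imwrite(f"pics/{n}0.png",d["img"]);np.save(f"pics/{n}0.npy",d,allow_pickle=True)
    print(n,d["fov_y"],d["cx"],d["cy"],d["distortion"],np.round(d["pose"],3).tolist())
E
```

```text
pics
{'clock': 0.0, 'joints': array([-1.29299339e+00,  2.76552672e-01,  1.50617131e+00,  4.05998806e-05,
        1.36067454e+00, -1.20986984e-01]), 'qd': array([-0.00031492, -0.00098232, -0.00181608, -0.00107039,  0.00199851,
       -0.00170637]), 'joint_torque': array([-8.08138193e-04, -4.16781843e+01, -2.45806628e+01, -3.47255127e-04,
        1.12685468e-02, -5.29761067e-06]), 'position': array([ 223.14039186, -529.34997831,  230.44862519]), 'ee_rot': array([-9.01716739e-04,  9.80187044e-01,  1.98072066e-01, -5.09362326e-05]), 'ft_force': array([-0.14268333, -0.42536666,  0.04892302]), 'ft_torque': array([-0.00447033, -0.01145453,  0.00409276]), 'opening': 85.46635157209371}
scene 53.295945633586726 316.50029984603486 205.28140563174668 [-0.06519597  0.          0.          0.          0.        ] [[0.497, 0.504, -0.706, 1212.174], [0.867, -0.311, 0.389, -308.635], [-0.024, -0.806, -0.591, 552.865], [0.0, 0.0, 0.0, 1.0]]
side 43.053676538197415 318.44825585464866 200.37433309682277 [-0.06824408  0.          0.          0.          0.        ] [[0.986, -0.068, 0.15, 484.933], [-0.164, -0.503, 0.848, -725.87], [0.017, -0.861, -0.508, 534.06], [0.0, 0.0, 0.0, 1.0]]
wrist 69.02816156001346 316.6540860280315 197.18630266251498 [-0.04512009  0.          0.          0.          0.        ] [[0.388, -0.872, -0.297, 300.465], [-0.921, -0.368, -0.123, -497.985], [-0.002, 0.322, -0.947, 373.454], [0.0, 0.0, 0.0, 1.0]]
```

View pics/scene0.png

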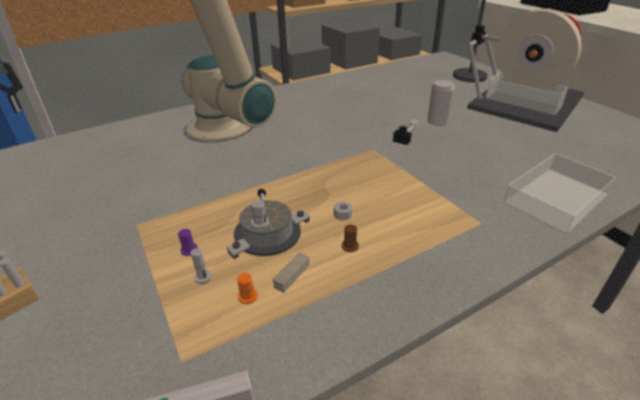

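View pics/side0.png

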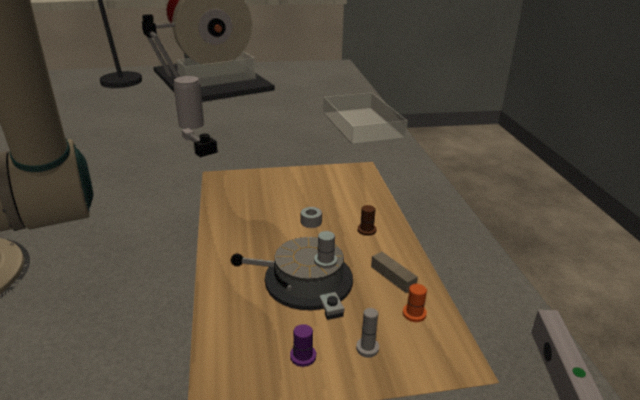

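View pics/wrist0.png

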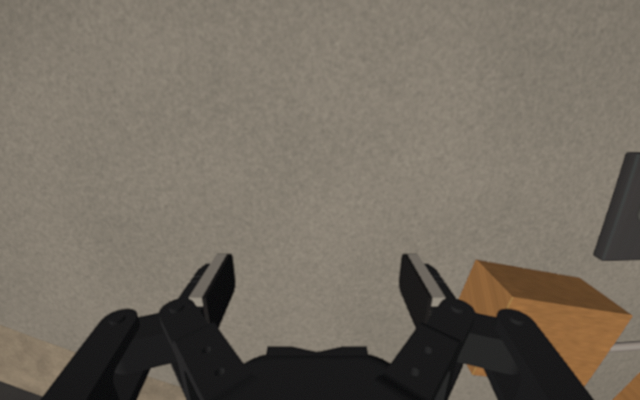

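The scene view (640x400) shows the bright punch on the chuck at about (260,212), and the side view shows it at (326,250). Its look-alikes stand on the bench: purple (187,242), orange (247,288) and brown (350,238) in the scene view. The long punch is at (201,266). Only the bright one on the pole plate fits the description. I'll enlarge it and measure.

```bash
cat > h.py <<'E'
import numpy as np,cv2
from workcell import get_state, eyes, ctrl
def K(d):
    f=200/np.tan(np.radians(d["fov_y"])/2); return np.array([[f,0,d["cx"]],[0,f,d["cy"]],[0,0,1.]])
def cloud(d):
    v,u=np.mgrid[0:400,0:640]; p=np.stack([u.ravel(),v.ravel()],1).astype(float)
    n=cv2.undistortPoints(p[:,None],K(d),np.array(d["distortion"])).reshape(-1,2)
    z=d["z_map"].ravel(); c=np.c_[n*z[:,None],z]
    w=c@d["pose"][:3,:3].T+d["pose"][:3,3]; w[z==0]=np.nan
    return w.reshape(400,640,3)
def proj(d,P):
    P=np.atleast_2d(P).astype(float); T=np.linalg.inv(d["pose"]); c=P@T[:3,:3].T+T[:3,3]
    return cv2.projectPoints(c[:,None],np.zeros(3),np.zeros(3),K(d),np.array(d["distortion"]))[0].reshape(-1,2)
def onplane(d,px,z):
    px=np.atleast_2d(px).astype(float)
    n=cv2.undistortPoints(px[:,None],K(d),np.array(d["distortion"])).reshape(-1,2)
    r=np.c_[n,np.ones(len(n))]@d["pose"][:3,:3].T; o=d["pose"][:3,3]
    return o+r*((z-o[2])/r[:,2])[:,None]
def circ(p):
    from scipy.optimize import least_squares
    f=lambda q:np.hypot(p[:,0]-q[0],p[:,1]-q[1])-q[2]
    c=p.mean(0); return least_squares(f,[c[0],c[1],30],loss='soft_l1').x
E
python3 - <<'E'
from h import *
out=[]
for n,(u,v,r) in {"scene":(265,220,60),"side":(300,270,75)}.items():
    d=np.load(f"pics/{n}0.npy",allow_pickle=True).item(); w=cloud(d)
    c=d["img"][v-r:v+r,u-r:u+r]; out.append(cv2.resize(c,(400,400),interpolation=cv2.INTER_CUBIC))
    q=w[v-r:v+r,u-r:u+r].reshape(-1,3)
    pl=q[(q[:,2]>46)&(q[:,2]<54)]; print(n,"plate",len(pl),pl.min(0),pl.max(0),pl.mean(0))
    pu=q[(q[:,2]>62)&(q[:,2]<110)]; print("punch",len(pu),pu.min(0),pu.max(0),pu.mean(0))
    kn=q[(q[:,2]>10)&(q[:,2]<45)];
    d2=w.reshape(-1,3)
    m=(d2[:,2]>12)&(d2[:,2]<120)&(d2[:,0]>150)&(d2[:,0]<800)&(abs(d2[:,1])<400)
    np.save(f"pics/{n}_pts.npy",d2[m])
cv2.imwrite("pics/crop0.png",np.hstack(out))
E
```

```text
scene plate 1105 [ 532.66990901 -201.82469518   46.00502884] [740.50375964 -32.26888472  53.99129322] [603.96585128 -93.56014048  49.81029094]
punch 294 [ 596.09714524 -120.64176959   62.24355067] [623.04503974 -94.92331742 103.90863962] [ 614.71364927 -109.6716817    87.1762066 ]
side plate 2311 [ 529.75083664 -262.49156412   46.00179577] [724.44125999  52.88099221  53.98055211] [ 581.15298528 -109.15504695   50.14898192]
punch 633 [ 594.1239881  -256.750729     62.09319966] [648.72693091 -93.63769888 103.19359964] [ 613.76410772 -145.97505372   83.01752878]
```

View pics/crop0.png

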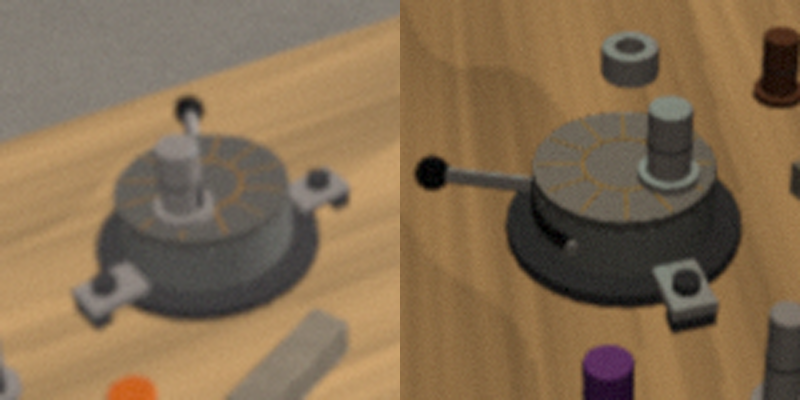

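The crops confirm it: the bright punch stands on the plate at (180,185) left and (669,145) right, off centre. The black knob is at (188,108) left and (432,172) right. Now the fits.

Run:
```python
from h import *
for n in ["scene","side"]:
    d=np.load(f"pics/{n}0.npy",allow_pickle=True).item(); w=cloud(d).reshape(-1,3); im=d["img"].reshape(-1,3).astype(int)
    near=(abs(w[:,0]-580)<90)&(abs(w[:,1]+95)<90)
    pl=w[near&(abs(w[:,2]-50)<2.5)]
    # hull of plate
    h=cv2.convexHull(pl[:,:2].astype(np.float32)).reshape(-1,2); 
    pl2=pl[np.hypot(*(pl[:,:2]-np.median(pl[:,:2],0)).T)<75]
    h=cv2.convexHull(pl2[:,:2].astype(np.float32)).reshape(-1,2)
    print(n,"plate",circ(h), cv2.minEnclosingCircle(pl2[:,:2].astype(np.float32)))
    pu=w[near&(w[:,2]>66)&(w[:,2]<99)]
    from scipy.optimize import least_squares
    f=lambda q:np.hypot(pu[:,0]-q[0],pu[:,1]-q[1])-13
    # seed pushed away from camera
    c=pu[:,:2].mean(0); v=c-d["pose"][:2,3]; v/=np.linalg.norm(v)
    print("punch body",least_squares(f,c+8*v,loss='soft_l1').x, "top", np.percentile(w[near][:,2][w[near][:,2]>98],[5,50,95]), w[near&(w[:,2]>100)].mean(0))
    fl=w[near&(w[:,2]>52)&(w[:,2]<64)]; print("flange",len(fl),fl.min(0),fl.max(0))
    u,v_=(262,192) if n=="scene" else (236,260)
    W=cloud(d); r=W[v_-7:v_+8,u-7:u+8].reshape(-1,3); c=d["img"][v_-7:v_+8,u-7:u+8].reshape(-1,3).max(1)
    k=r[(c<60)]; print("knob",len(k),np.nanmedian(k,0), onplane(d,(u,v_),26))
```

```text
scene plate [585.99153341 -86.92718236  54.89119185] ((585.5838012695312, -87.6632080078125), 55.8716926574707)
punch body [ 607.42064638 -107.10363589] top [ 99.24777553 101.63659334 103.06635581] [ 609.30025226 -108.15260036  101.71289522]
flange 125 [ 555.30868216 -125.0844373    52.12425825] [631.47001273 -42.75980507  63.82720786]
knob 19 [477.32445836 -51.19687023  33.74799301] [[469.36274619 -45.33202332  26.        ]]
side plate [583.84069754 -87.34763148  54.82340292] ((582.9422607421875, -87.0147705078125), 56.02384948730469)
punch body [ 606.98064391 -106.52593357] top [ 98.7218379  101.63939494 102.95434035] [ 606.63780553 -108.40711651  101.7892233 ]
flange 208 [ 560.37783787 -131.18300496   52.00596075] [630.86664213 -47.13347238  63.96562071]
knob 116 [470.26756578 -55.41252615  31.74603565] [[469.03831267 -48.54401943  26.        ]]
```

```bash
cat >> h.py <<'E'
from scipy.spatial.transform import Rotation as R
def rows(target,yaw,n,hand,p=None,yaw0=None):
    """n rows; world straight line to target, tool down with tool-x at yaw(deg)"""
    s=get_state(); p=s["position"] if p is None else np.array(p,float)
    q=s["ee_rot"]; M=R.from_quat([q[1],q[2],q[3],q[0]]).as_matrix()
    y0=np.degrees(np.arctan2(M[1,0],M[0,0])) if yaw0 is None else yaw0
    dy=(yaw-y0+180)%360-180; d=(np.array(target)-p)/n
    print("pos",p.round(1),"yaw",round(y0,2),"tilt z",M[:,2].round(4)); o=[]
    for i in range(n):
        a=np.radians(y0+dy/n*i); c,s_=np.cos(a),np.sin(a)
        x=d[0]*c+d[1]*s_; y=d[0]*s_-d[1]*c; z=-d[2]
        o.append([0,0,round(-dy/n,2),round(x/10,2),round(y/10,2),round(z/10,2),hand])
    for r in o: print(r)
E
python3 -c "
from h import *
rows([644,-140,231],138,16,0)"
```

```text
pos [ 223.2 -529.5  230.6] yaw 22.85 tilt z [-3.0e-04  1.4e-03 -1.0e+00]
[0, 0, np.float64(-7.2), np.float64(3.37), np.float64(-1.22), np.float64(-0.0), 0]
[0, 0, np.float64(-7.2), np.float64(3.5), np.float64(-0.79), np.float64(-0.0), 0]
[0, 0, np.float64(-7.2), np.float64(3.57), np.float64(-0.35), np.float64(-0.0), 0]
[0, 0, np.float64(-7.2), np.float64(3.58), np.float64(0.1), np.float64(-0.0), 0]
[0, 0, np.float64(-7.2), np.float64(3.54), np.float64(0.55), np.float64(-0.0), 0]
[0, 0, np.float64(-7.2), np.float64(3.44), np.float64(0.99), np.float64(-0.0), 0]
[0, 0, np.float64(-7.2), np.float64(3.29), np.float64(1.41), np.float64(-0.0), 0]
[0, 0, np.float64(-7.2), np.float64(3.09), np.float64(1.82), np.float64(-0.0), 0]
[0, 0, np.float64(-7.2), np.float64(2.84), np.float64(2.19), np.float64(-0.0), 0]
[0, 0, np.float64(-7.2), np.float64(2.54), np.float64(2.53), np.float64(-0.0), 0]
[0, 0, np.float64(-7.2), np.float64(2.2), np.float64(2.83), np.float64(-0.0), 0]
[0, 0, np.float64(-7.2), np.float64(1.83), np.float64(3.08), np.float64(-0.0), 0]
[0, 0, np.float64(-7.2), np.float64(1.43), np.float64(3.28), np.float64(-0.0), 0]
[0, 0, np.float64(-7.2), np.float64(1.01), np.float64(3.44), np.float64(-0.0), 0]
[0, 0, np.float64(-7.2), np.float64(0.57), np.float64(3.54), np.float64(-0.0), 0]
[0, 0, np.float64(-7.2), np.float64(0.12), np.float64(3.58), np.float64(-0.0), 0]
```

>>> apply_moves:
  motion: [0, 0, -7.2, 3.4, -1.2, 0, 0, 0, 0, -7.2, 3.5, -0.8, 0, 0, 0, 0, -7.2, 3.6, -0.35, 0, 0, 0, 0, -7.2, 3.6, 0.1, 0, 0, 0, 0, -7.2, 3.5, 0.55, 0, 0, 0, 0, -7.2, 3.4, 1.0, 0, 0, 0, 0, -7.2, 3.3, 1.4, 0, 0, 0, 0, -7.2, 3.1, 1.8, 0, 0]
  squeeze: 20

```text
clock: 0.95
position: [434.5, -334.0, 231.1]
ee_rot: [-0.0, 0.762, 0.648, -0.0]
ft_force: [1.0, 0.5, 0.7]
opening: 0.2
```

>>> apply_moves:
  motion: [0, 0, -7.2, 2.8, 2.2, 0, 0, 0, 0, -7.2, 2.5, 2.5, 0, 0, 0, 0, -7.2, 2.2, 2.8, 0, 0, 0, 0, -7.2, 1.8, 3.1, 0, 0, 0, 0, -7.2, 1.4, 3.3, 0, 0, 0, 0, -7.2, 1.0, 3.4, 0, 0, 0, 0, -7.2, 0.6, 3.5, 0, 0, 0, 0, -7.2, 0.1, 3.6, 0, 0]

```text
clock: 1.75
position: [644.3, -140.8, 230.9]
ee_rot: [-0.0, 0.355, 0.935, -0.0]
ft_force: [0.6, 0.3, -0.7]
opening: 0.1
```

Run:
```python
from h import *
d=eyes.read_camera("wrist"); cv2.imwrite("pics/w1.png",d["img"]); np.save("pics/w1.npy",d,allow_pickle=True)
rows([644,-140,231],138,1,0); print(get_state()["clock"],get_state()["opening"],get_state()["ft_force"])
```

```text
pos [ 648.9 -136.3  230.4] yaw 138.74 tilt z [ 0.0045  0.0046 -1.    ]
[0, 0, np.float64(0.74), np.float64(0.12), np.float64(-0.6), np.float64(-0.06), 0]
1.8 -0.004210963258638508 [4.80646286 1.42623434 0.90603827]
```

View pics/w1.png

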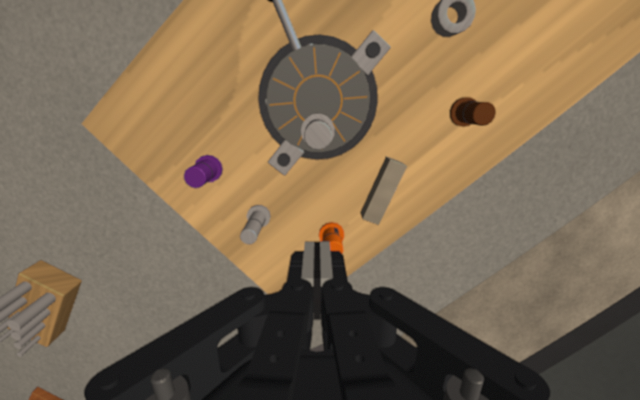

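The wrist view shows the plate with its ring centred near (318,98). The punch top is at (318,131), straight between the fingers and the centre. Orange is at (331,237), well outside. The arm was still settling, so I'll take a fresh frame for measuring.

```bash
cat > m.py <<'E'
from h import *
import sys
from scipy.optimize import least_squares
def measure(d,tag):
    w=cloud(d); im=d["img"]; W=w.reshape(-1,3)
    near=np.hypot(W[:,0]-585,W[:,1]+87)<75
    pl=W[near&(abs(W[:,2]-50)<2.5)]; pl=pl[np.hypot(*(pl[:,:2]-[585,-87]).T)<62]
    h=cv2.convexHull(pl[:,:2].astype(np.float32)).reshape(-1,2)
    P=circ(h); print(tag,"plate",P.round(1),"z",np.median(pl[:,2]).round(1))
    top=W[near&(W[:,2]>99)&(W[:,2]<106)]
    if len(top): print("top centre",top.mean(0).round(1),cv2.minEnclosingCircle(top[:,:2].astype(np.float32)))
    # brass ring by colour
    hsv=cv2.cvtColor(im,cv2.COLOR_BGR2HSV).reshape(-1,3)
    q=onplane(d,np.stack(np.meshgrid(np.arange(640),np.arange(400)),-1).reshape(-1,2),50.)
    r=np.hypot(q[:,0]-P[0],q[:,1]-P[1])
    m=(r<32)&(r>18)&(hsv[:,1]>75)&(abs(W[:,2]-50)<4)
    b=q[m][:,:2]
    f=lambda c:np.hypot(b[:,0]-c[0],b[:,1]-c[1])-c[2]
    s=least_squares(f,[P[0],P[1],24],loss='soft_l1',f_scale=.7); print("ring",s.x.round(1),m.sum())
    fl=W[near&(W[:,2]>54.5)&(W[:,2]<60.5)]; fl=fl[np.hypot(*(fl[:,:2]-top[:,:2].mean(0)).T)<22] if len(top) else fl
    if len(fl)>5: print("flange",len(fl),cv2.minEnclosingCircle(fl[:,:2].astype(np.float32)))
    return P,s.x
E
python3 - <<'E'
from m import *
d=eyes.read_camera("wrist"); np.save("pics/w2.npy",d,allow_pickle=True)
measure(d,"wrist")
for n in ["scene","side"]: measure(np.load(f"pics/{n}0.npy",allow_pickle=True).item(),n)
rows([644,-140,231],138,1,0); s=get_state();print(s["clock"],s["ft_force"],s["qd"].round(3))
w=cloud(d)
for nm,(u,v) in dict(orange=(331,232),tipL=(310,246),tipR=(325,246),lev=(280,15)).items(): print(nm,w[v,u].round(1))
c=cv2.resize(d["img"][30:170,250:390],(560,560),interpolation=cv2.INTER_CUBIC);cv2.imwrite("pics/w2c.png",c)
E
```

```text
wrist plate [584.8 -86.5  54.7] z 50.3
top centre [ 607.4 -107.   102.3] ((607.7093505859375, -107.30522155761719), 13.045027732849121)
ring [584.7 -86.3  25.8] 603
flange 254 ((607.3724975585938, -107.09009552001953), 17.914596557617188)
scene plate [586.  -86.9  54.9] z 49.7
top centre [ 609.5 -108.2  101.6] ((609.212646484375, -108.06765747070312), 13.2313871383667)
ring [584.1 -87.6  26.9] 56
flange 89 ((608.6719970703125, -107.74501037597656), 18.241762161254883)
side plate [583.8 -87.3  54.8] z 49.9
top centre [ 606.6 -108.7  101.7] ((606.6264038085938, -107.53337097167969), 14.052617073059082)
ring [584.  -85.8  25.8] 155
flange 147 ((607.3924560546875, -108.56934356689453), 18.58814811706543)
pos [ 646.4 -138.5  230.3] yaw 138.36 tilt z [ 0.0012  0.0021 -1.    ]
[0, 0, np.float64(0.36), np.float64(0.08), np.float64(-0.27), np.float64(-0.07), 0]
1.85 [-0.20367286 -0.84412478 -0.20922208] [-0.048 -0.027  0.044 -0.067  0.025  0.046]
orange [ 727.2 -177.7   22.2]
tipL [ 639.1 -132.   240.3]
tipR [ 644.5 -126.4  239.7]
lev [499.8 -54.4  30.9]
```

View pics/w2c.png

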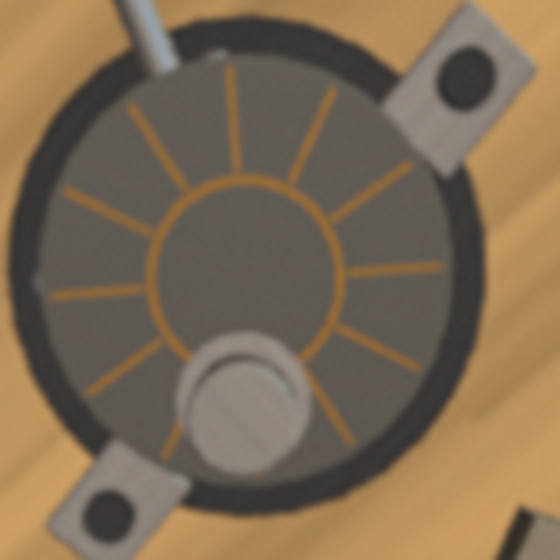

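Run:
```python
from h import *
rows([638,-135.5,75],137.5,6,0)
```

```text
pos [ 646.4 -138.5  230.3] yaw 138.36 tilt z [ 0.0012  0.0021 -1.    ]
[0, 0, np.float64(0.14), np.float64(0.14), np.float64(-0.06), np.float64(2.59), 0]
[0, 0, np.float64(0.14), np.float64(0.14), np.float64(-0.06), np.float64(2.59), 0]
[0, 0, np.float64(0.14), np.float64(0.14), np.float64(-0.06), np.float64(2.59), 0]
[0, 0, np.float64(0.14), np.float64(0.14), np.float64(-0.06), np.float64(2.59), 0]
[0, 0, np.float64(0.14), np.float64(0.14), np.float64(-0.06), np.float64(2.59), 0]
[0, 0, np.float64(0.14), np.float64(0.14), np.float64(-0.06), np.float64(2.59), 0]
```

>>> apply_moves:
  motion: [0, 0, 0.1, 0.1, 0, 2.0, 0, 0, 0, 0.1, 0.1, 0, 2.6, 0, 0, 0, 0.1, 0.1, 0, 3.0, 0, 0, 0, 0.1, 0.1, 0, 3.0, 0, 0, 0, 0, 0.1, 0, 2.6, 0, 0, 0, 0, 0, 0, 1.6, 0, 0, 0, 0, 0, 0, 0.7, 0, 0, 0, 0, 0, 0, 0, 0]

```text
clock: 2.65
position: [638.8, -138.9, 75.2]
ee_rot: [-0.001, 0.362, 0.932, -0.0]
ft_force: [-0.5, 0.4, 0.5]
opening: -0.3
```

>>> apply_moves:
  motion: [0, 0, 0, 0, 0, 0, 0, 0, 0, 0, 0, 0, 0, 0, 0, 0, 0, 0, 0, 0, 0, 0, 0, 0, 0, 0, 0, 0, 0, 0, 0, 0, 0, 0, 0, 0, 0, 0, 0, 0, 0, 0, 0, 0, 0, 0, 0, 0, 0, 0, 0, 0, 0, 0, 0, 0]

```text
clock: 3.45
position: [639.9, -138.6, 76.3]
ee_rot: [-0.0, 0.361, 0.932, -0.0]
ft_force: [0.8, -0.0, 0.6]
opening: -0.1
```

Run:
```python
from h import *
rows([636,-133.5,55.5],137.5,1,0); print(get_state()["ft_force"])
```

```text
pos [ 639.9 -138.6   76.3] yaw 137.65 tilt z [-1.e-04 -1.e-04 -1.e+00]
[0, 0, np.float64(0.15), np.float64(0.63), np.float64(0.12), np.float64(2.08), 0]
[ 0.79066064 -0.03112036  0.61762512]
```

>>> apply_moves:
  motion: [0, 0, 0, 0.1, 0.1, 0.5, 0, 0, 0, 0, 0.1, 0, 0.5, 0, 0, 0, 0, 0.1, 0, 0.4, 0, 0, 0, 0, 0.1, 0, 0.3, 0, 0, 0, 0, 0, 0, 0.2, 0, 0, 0, 0, 0, 0, 0.1, 0, 0, 0, 0, 0, 0, 0, 0, 0, 0, 0, 0, 0, 0, 0]

```text
clock: 4.25
position: [637.7, -135.3, 56.5]
ee_rot: [0.0, 0.361, 0.932, -0.0]
ft_force: [-0.3, -0.4, 0.7]
opening: -0.5
```

Run:
```python
from h import *
d=eyes.read_camera("wrist"); cv2.imwrite("pics/w3.png",d["img"])
from m import *
measure(d,"w")
d=eyes.read_camera("side"); cv2.imwrite("pics/s3.png",cv2.resize(d["img"][180:320,230:410],(720,560),interpolation=cv2.INTER_CUBIC))
rows([606.2,-106.0,55.5],137.5,1,0); print(get_state()["ft_force"],get_state()["clock"])
```

```text
w plate [584.9 -86.3  54.8] z 50.3
top centre [ 613.8 -112.5  102.5] ((622.837646484375, -121.204833984375), 33.89826202392578)
ring [585.  -86.4  25.7] 2035
flange 671 ((608.0187377929688, -107.41148376464844), 17.84908103942871)
pos [ 637.8 -135.4   56.5] yaw 137.65 tilt z [ 4.e-04 -2.e-04 -1.e+00]
[0, 0, np.float64(0.15), np.float64(4.31), np.float64(0.04), np.float64(0.1), 0]
[-0.29839774 -0.70987307  0.06066672] 4.35
```

View pics/w3.png

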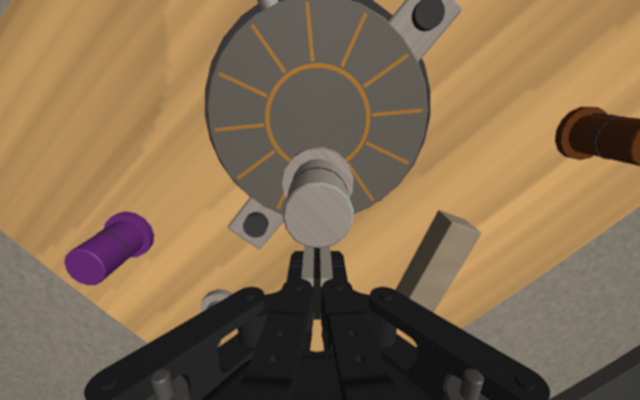

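View pics/s3.png

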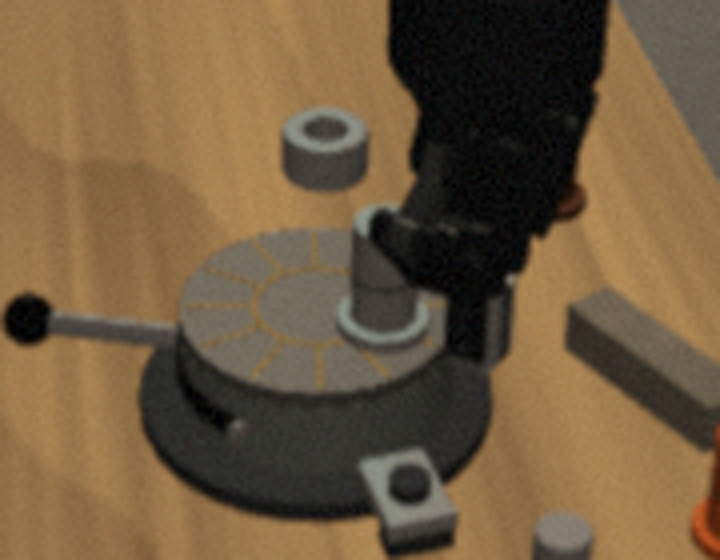

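>>> apply_moves:
  motion: [0, 0, 0, 0.3, 0, 0.1, 0, 0, 0, 0, 0.3, 0, 0, 0, 0, 0, 0, 0.3, 0, 0, 0, 0, 0, 0, 0.2, 0, 0, 0, 0, 0, 0, 0.2, 0, 0, 0, 0, 0, 0, 0.2, 0, 0, 0, 0, 0, 0, 0.2, 0, 0, 0, 0, 0, 0, 0, 0, 0, 0]

```text
clock: 5.15
position: [625.2, -123.8, 55.5]
ee_rot: [0.0, 0.361, 0.932, -0.0]
ft_force: [0.9, -0.7, -0.3]
opening: 0.1
```

```bash
cat > look.py <<'E'
from m import *
import sys
t=sys.argv[1]
d=eyes.read_camera("wrist"); cv2.imwrite(f"pics/w{t}.png",d["img"])
W=cloud(d).reshape(-1,3)
fl=W[(W[:,2]>54.5)&(W[:,2]<60.5)&(np.hypot(W[:,0]-590,W[:,1]+90)<40)]
c=cv2.minEnclosingCircle(fl[:,:2].astype(np.float32)); f=circ(cv2.convexHull(fl[:,:2].astype(np.float32)).reshape(-1,2))
print("flange",len(fl),c,f.round(1),"off centre",(f[:2]-[584.9,-86.35]).round(1))
rows([606.2,-106.0,55.5],137.5,1,0); s=get_state(); print(s["ft_force"].round(1),s["clock"])
E
python3 look.py 4
```

```text
flange 1169 ((605.13037109375, -104.61202239990234), 18.039466857910156) [ 605.  -104.6   17.7] off centre [ 20.1 -18.3]
pos [ 625.2 -123.9   55.4] yaw 137.65 tilt z [ 5.e-04 -3.e-04 -1.e+00]
[0, 0, np.float64(0.15), np.float64(2.61), np.float64(0.04), np.float64(-0.01), 0]
[ 1.8 -1.6  0.3] 5.2
```

View pics/w4.png

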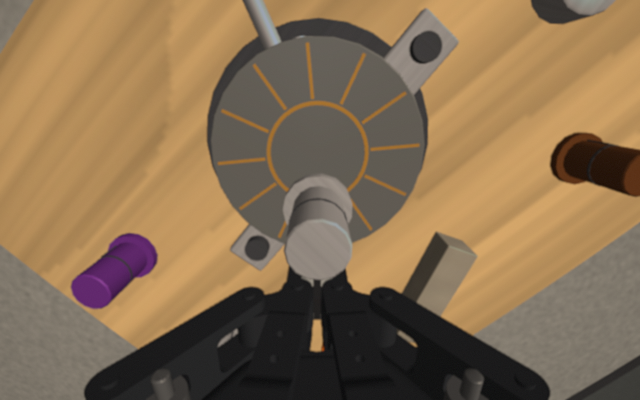

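The punch slid about 3.5 mm toward the centre and is upright, with its flange at (318,200). Contact force is about 2.4 N. I'll keep pushing gently.

>>> apply_moves:
  motion: [0, 0, 0, 0.2, 0, 0, 0, 0, 0, 0, 0.2, 0, 0, 0, 0, 0, 0, 0.2, 0, 0, 0, 0, 0, 0, 0.2, 0, 0, 0, 0, 0, 0, 0.2, 0, 0, 0, 0, 0, 0, 0.2, 0, 0, 0, 0, 0, 0, 0.2, 0, 0, 0, 0, 0, 0, 0.1, 0, 0, 0]

```text
clock: 6.0
position: [613.8, -113.6, 55.4]
ee_rot: [0.0, 0.361, 0.932, -0.0]
ft_force: [0.9, -0.8, -0.3]
opening: -0.3
```

```bash
python3 look.py 5
```

```text
flange 1171 ((593.5906982421875, -94.45726776123047), 18.123796463012695) [593.5 -94.3  17.7] off centre [ 8.6 -7.9]
pos [ 613.7 -113.5   55.3] yaw 137.66 tilt z [-2.e-04  0.e+00 -1.e+00]
[0, 0, np.float64(0.16), np.float64(1.05), np.float64(0.05), np.float64(-0.02), 0]
[ 1.7  0.6 -0.2] 6.05
```

View pics/w5.png

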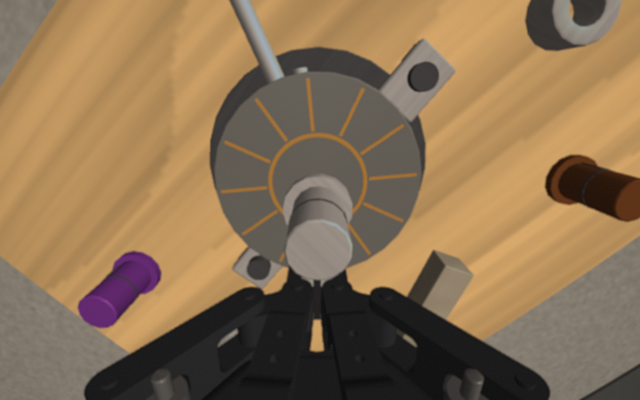

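Remaining offset is 11.7 mm, and the flange is at (318,200), partly inside the ring centred at (318,180).

>>> apply_moves:
  motion: [0, 0, 0, 0.2, 0, 0, 0, 0, 0, 0, 0.2, 0, 0, 0, 0, 0, 0.2, 0, 0, 0, 0, 0, 0, 0.2, 0, 0, 0, 0, 0, 0, 0.2, 0, 0, 0, 0, 0, 0, 0.1, 0, 0, 0, 0, 0, 0, 0.05, 0, 0, 0, 0, 0, 0, 0, 0, 0, 0, 0]

```text
clock: 6.85
position: [610.7, -110.9, 55.2]
ee_rot: [-0.0, 0.367, 0.93, -0.0]
ft_force: [0.5, -0.9, 0.7]
opening: 0.1
```

I misplaced a number in that call: from row 3 on, the shift landed in the rz column, giving a harmless turn of about 0.75° instead. Checking before I continue.

```bash
python3 look.py 6
```

```text
flange 1172 ((590.3204345703125, -91.52276611328125), 18.005163192749023) [590.5 -91.6  17.8] off centre [ 5.6 -5.2]
pos [ 610.7 -110.9   55.2] yaw 136.9 tilt z [-6.e-04  2.e-04 -1.e+00]
[0, 0, np.float64(-0.6), np.float64(0.66), np.float64(0.05), np.float64(-0.03), 0]
[-0.3 -0.9  1.3] 6.9
```

Offset 7.6 mm, direction still good. Next I push 7.5 mm and turn the yaw back.

>>> apply_moves:
  motion: [0, 0, -0.4, 0.1, 0, 0, 0, 0, 0, -0.3, 0.15, 0, 0, 0, 0, 0, 0, 0.15, 0, 0, 0, 0, 0, 0, 0.15, 0, 0, 0, 0, 0, 0, 0.1, 0, 0, 0, 0, 0, 0, 0.1, 0, 0, 0, 0, 0, 0, 0, 0, 0, 0, 0, 0, 0, 0, 0, 0, 0]

```text
clock: 7.7
position: [605.3, -105.8, 55.3]
ee_rot: [-0.0, 0.362, 0.932, 0.0]
ft_force: [1.0, 0.2, -1.0]
opening: -0.2
```

```bash
python3 look.py 7
```

```text
flange 1179 ((585.0640258789062, -86.65443420410156), 18.03485107421875) [585.  -86.6  17.8] off centre [ 0.1 -0.3]
pos [ 605.3 -105.8   55.2] yaw 137.6 tilt z [-3.e-04  1.e-04 -1.e+00]
[0, 0, np.float64(0.1), np.float64(-0.08), np.float64(0.05), np.float64(-0.03), 0]
[ 1.2 -0.   0.2] 7.75
```

View pics/w7.png

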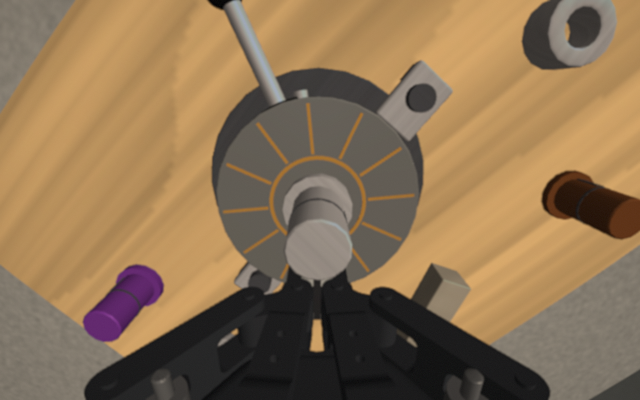

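The flange is within 0.3 mm of the centre, and the ring shows evenly around its upper half at (318,200). I back straight off along -x, then lift.

>>> apply_moves:
  motion: [0, 0, 0, -0.5, 0, 0, 0, 0, 0, 0, -1.0, 0, 0, 0, 0, 0, 0, -1.5, 0, 0, 0, 0, 0, 0, -1.5, 0, -1.0, 0, 0, 0, 0, -0.5, 0, -3.0, 0, 0, 0, 0, 0, 0, -4.0, 0, 0, 0, 0, 0, 0, -4.0, 0, 0, 0, 0, 0, 0, -3.0, 0]

```text
clock: 8.55
position: [643.4, -140.4, 208.0]
ee_rot: [0.001, 0.362, 0.932, 0.0]
ft_force: [0.9, -0.7, 0.8]
opening: -0.1
```

Run:
```python
from m import *
d=eyes.read_camera("wrist"); d=eyes.read_camera("wrist"); cv2.imwrite("pics/w8.png",d["img"]); np.save("pics/w8.npy",d,allow_pickle=True); measure(d,"wrist")
for n in ["side","scene"]:
    e=eyes.read_camera(n); measure(e,n); cv2.imwrite(f"pics/{n}8.png",e["img"])
rows([480,20,200],137,1,0); s=get_state(); print(s["ft_force"].round(1),s["clock"])
```

```text
wrist plate [584.9 -86.3  54.7] z 50.3
top centre [584.9 -86.6 102.2] ((584.8927001953125, -86.66522979736328), 12.987339973449707)
ring [584.8 -86.3  25.7] 796
flange 299 ((584.840087890625, -86.66184997558594), 17.91391372680664)
side plate [584.  -87.2  55. ] z 50.0
top centre [584.  -88.7 101.9] ((584.2305297851562, -87.71686553955078), 13.248392105102539)
ring [584.2 -85.3  26.2] 183
flange 138 ((584.3643798828125, -87.91089630126953), 18.160829544067383)
scene plate [585.3 -86.9  55. ] z 49.7
top centre [587.  -87.9 101.5] ((586.2727661132812, -87.32762145996094), 12.646465301513672)
ring [584.3 -86.4  25.9] 88
flange 79 ((586.8433837890625, -87.7835464477539), 17.816682815551758)
pos [ 642.8 -140.   205.8] yaw 137.59 tilt z [ 1.1e-03 -4.0e-04 -1.0e+00]
[0, 0, np.float64(0.59), np.float64(22.81), np.float64(0.84), np.float64(0.58), 0]
[0.5 0.2 0.1] 8.75
```

View pics/w8.png

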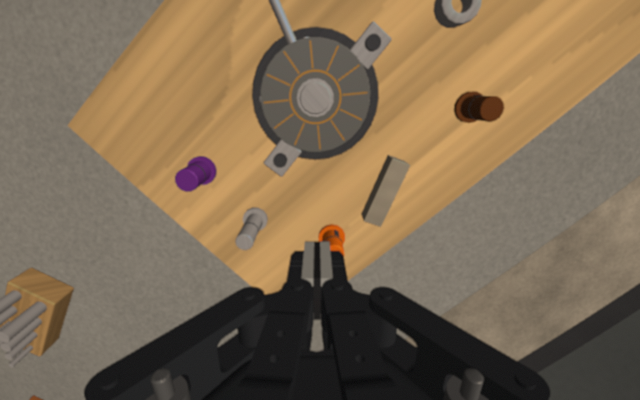

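The punch is centred: wrist flange fit (584.8,-86.7) against ring (584.8,-86.3), with the scene and side cameras agreeing within about 2.5 mm. The foot has 6 mm of radial room. Next is the knob position.

Run:
```python
from m import *
for n,(u,v) in dict(scene=(262,192),side=(236,260)).items():
    im=cv2.imread(f"pics/{n}8.png"); e=np.load(f"pics/{n}0.npy",allow_pickle=True).item()
    r=10; g=im[v-r:v+r+1,u-r:u+r+1].max(2); m=(g<70).astype(np.uint8)
    k,l,st,ce=cv2.connectedComponentsWithStats(m); i=1+np.argmax(st[1:,4]); c=ce[i]+[u-r,v-r]
    P=onplane(e,c,26)[0]; q=P[:2]-[584.9,-86.3]; print(n,c.round(1),st[i],P.round(1),np.hypot(*q).round(1),"ang",np.degrees(np.arctan2(q[1],-q[0])).round(1))
    w=cloud(e).reshape(-1,3); b=w[(w[:,2]>21)&(w[:,2]<27)&(w[:,1]>30)&(w[:,1]<120)&(w[:,0]>480)&(w[:,0]<700)]; print("die?",len(b),b.mean(0).round(1) if len(b) else '')
d=np.load("pics/w8.npy",allow_pickle=True).item(); w=cloud(d).reshape(-1,3)
b=w[(w[:,2]>27)&(w[:,2]<34)&(np.hypot(w[:,0]-584.9,w[:,1]+86.3)>65)&(np.hypot(w[:,0]-584.9,w[:,1]+86.3)<118)&(w[:,0]<540)]
q=b[:,:2]-[584.9,-86.3]; print("rod",len(b),np.degrees(np.median(np.arctan2(q[:,1],-q[:,0]))))
```

```text
scene [260.2 190.2] [7 8 4 2 5] [460.1 -45.9  26. ] 131.2 ang 17.9
die? 137 [616.8  84.7  23.5]
side [236.5 259.5] [  5   4  12  12 119] [470.  -47.4  26. ] 121.4 ang 18.7
die? 175 [614.4  84.   23.5]
rod 386 18.471351026386266
```

Run:
```python
from m import *
rows([483,-10,200],71.5,12,0)
```

```text
pos [ 642.8 -140.   205.8] yaw 137.59 tilt z [ 1.1e-03 -4.0e-04 -1.0e+00]
[0, 0, np.float64(5.51), np.float64(1.71), np.float64(-0.1), np.float64(0.05), 0]
[0, 0, np.float64(5.51), np.float64(1.7), np.float64(-0.26), np.float64(0.05), 0]
[0, 0, np.float64(5.51), np.float64(1.66), np.float64(-0.42), np.float64(0.05), 0]
[0, 0, np.float64(5.51), np.float64(1.62), np.float64(-0.58), np.float64(0.05), 0]
[0, 0, np.float64(5.51), np.float64(1.55), np.float64(-0.73), np.float64(0.05), 0]
[0, 0, np.float64(5.51), np.float64(1.47), np.float64(-0.88), np.float64(0.05), 0]
[0, 0, np.float64(5.51), np.float64(1.38), np.float64(-1.02), np.float64(0.05), 0]
[0, 0, np.float64(5.51), np.float64(1.28), np.float64(-1.14), np.float64(0.05), 0]
[0, 0, np.float64(5.51), np.float64(1.16), np.float64(-1.26), np.float64(0.05), 0]
[0, 0, np.float64(5.51), np.float64(1.04), np.float64(-1.37), np.float64(0.05), 0]
[0, 0, np.float64(5.51), np.float64(0.9), np.float64(-1.46), np.float64(0.05), 0]
[0, 0, np.float64(5.51), np.float64(0.76), np.float64(-1.54), np.float64(0.05), 0]
```

>>> apply_moves:
  motion: [0, 0, 5.5, 1.7, -0.1, 0, 0, 0, 0, 5.5, 1.7, -0.3, 0, 0, 0, 0, 5.5, 1.7, -0.4, 0, 0, 0, 0, 5.5, 1.6, -0.6, 0, 0, 0, 0, 5.5, 1.55, -0.7, 0, 0, 0, 0, 5.5, 1.5, -0.9, 0, 0, 0, 0, 5.5, 1.4, -1.0, 0, 0, 0, 0, 5.5, 1.3, -1.1, 0, 0]

```text
clock: 9.55
position: [534.3, -51.8, 203.1]
ee_rot: [-0.002, 0.686, 0.728, -0.001]
ft_force: [0.4, -0.9, -0.4]
opening: -0.0
```

>>> apply_moves:
  motion: [0, 0, 5.5, 1.2, -1.3, 0, 0, 0, 0, 5.5, 1.0, -1.4, 0, 0, 0, 0, 5.5, 0.9, -1.5, 0, 0, 0, 0, 5.5, 0.8, -1.5, 0, 0, 0, 0, 0, 0, 0, 0.5, 0, 0, 0, 0, 0, 0, 1.0, 0, 0, 0, 0, 0, 0, 0.5, 0, 0, 0, 0, 0, 0, 0, 0]

```text
clock: 10.35
position: [481.8, -9.1, 183.5]
ee_rot: [-0.001, 0.811, 0.585, -0.001]
ft_force: [0.8, 0.3, -1.0]
opening: -0.2
```

Run:
```python
from m import *
rows([482,-12.8,70],71.5,1,0)
d=eyes.read_camera("wrist"); cv2.imwrite("pics/w9.png",d["img"])
```

```text
pos [481.8  -9.1 183.5] yaw 71.61 tilt z [-3.1e-03  2.0e-04 -1.0e+00]
[0, 0, np.float64(0.11), np.float64(-0.34), np.float64(0.13), np.float64(11.35), 0]
```

View pics/w9.png

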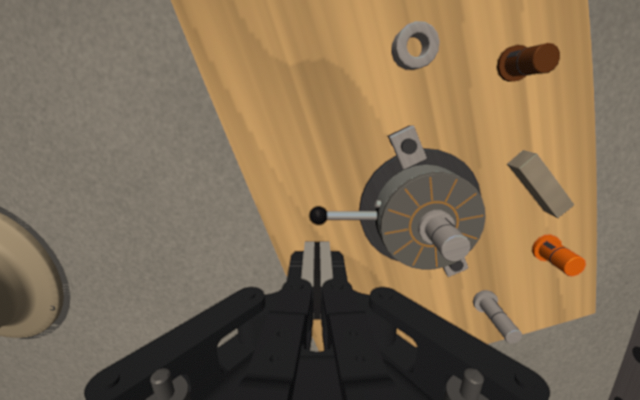

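The knob is at (318,215) in line with the fingers, and the punch at (435,225) stands in the ring. Descending beside the knob.

>>> apply_moves:
  motion: [0, 0, 0, 0, 0, 1.5, 0, 0, 0, 0, 0, 0, 3.0, 0, 0, 0, 0, 0, 0, 3.5, 0, 0, 0, 0, 0, 0, 3.5, 0, 0, 0, 0, 0, 0, 2.5, 0, 0, 0, 0, 0, 0, 1.5, 0, 0, 0, 0, 0, 0, 0.7, 0, 0, 0, 0, 0, 0, 0, 0]

```text
clock: 11.2
position: [482.1, -9.0, 22.6]
ee_rot: [-0.0, 0.811, 0.585, -0.001]
ft_force: [0.6, -0.3, 0.2]
opening: 0.2
```

Run:
```python
from m import *
d=eyes.read_camera("side"); cv2.imwrite("pics/s10.png",cv2.resize(d["img"][180:320,170:350],(720,560),interpolation=cv2.INTER_CUBIC))
s=get_state();p=s["position"]
rows([482,-12.8,16],71.5,1,0); print(s["ft_force"].round(1))
C=np.array([584.9,-86.3]);q=p[:2]-C;t=np.array([-np.sin(np.radians(18.5)),-np.cos(np.radians(18.5))]);r=np.array([t[1],-t[0]])
print("radial",q@r,"g",-q@t)
```

```text
pos [482.7  -9.   23.4] yaw 71.6 tilt z [ 3.e-04 -1.e-04 -1.e+00]
[0, 0, np.float64(0.1), np.float64(-0.38), np.float64(0.06), np.float64(0.74), 0]
[-0.5 -0.8 -0.2]
radial 121.49227305406556 g 40.87854273354477
```

View pics/s10.png

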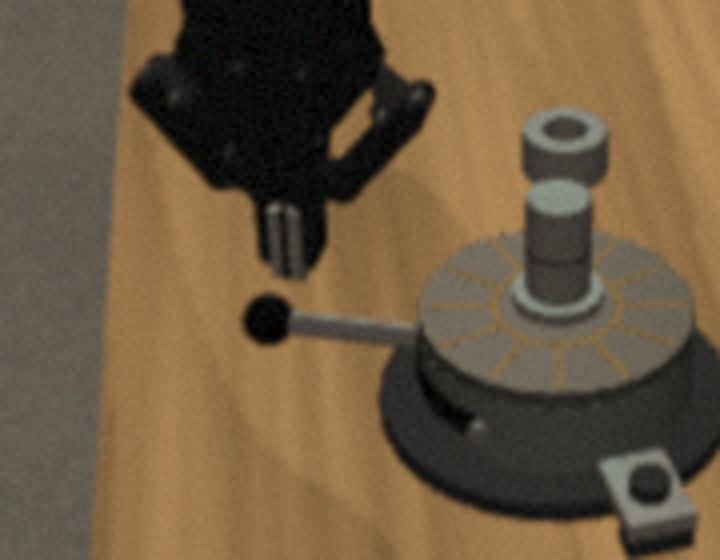

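>>> apply_moves:
  motion: [0, 0, 0, -0.4, 0, 0.4, 0, 0, 0, 0, -0.5, 0, 0.3, 0, 0, 0, 0, -0.5, 0, 0, 0, 0, 0, 0, -0.3, 0, 0, 0, 0, 0, 0, -0.2, 0, 0, 0, 0, 0, -3, -0.64, -0.1, 0, 0, 0, 0, -3, -0.64, -0.1, 0, 0, 0, 0, -3, -0.64, -0.1, 0, 0]

```text
clock: 12.05
position: [468.3, -44.3, 16.5]
ee_rot: [0.0, 0.762, 0.647, 0.001]
ft_force: [-0.5, 2.7, -0.0]
opening: 0.2
```

```bash
cat > lev.py <<'E'
from m import *
import sys
t=sys.argv[1]
d=eyes.read_camera("side"); cv2.imwrite(f"pics/s{t}.png",cv2.resize(d["img"][180:320,170:350],(720,560),interpolation=cv2.INTER_CUBIC))
s=get_state();p=s["position"];q=s["ee_rot"];M=R.from_quat([q[1],q[2],q[3],q[0]]).as_matrix()
v=(p-[584.9,-86.3,0])@M; yaw=np.degrees(np.arctan2(M[1,0],M[0,0]))
print("pos",p.round(1),"yaw",yaw.round(1),"-> lever about deg",round(yaw-71.5,1),"tool-frame v (want 22,-121)",v[:2].round(1),"F",s["ft_force"].round(1),s["clock"])
E
python3 lev.py 11
```

```text
pos [468.  -45.1  16.5] yaw 80.8 -> lever about deg 9.3 tool-frame v (want 22,-121) [  21.9 -121.9] F [0.8 1.2 0.8] 12.1
```

View pics/s11.png

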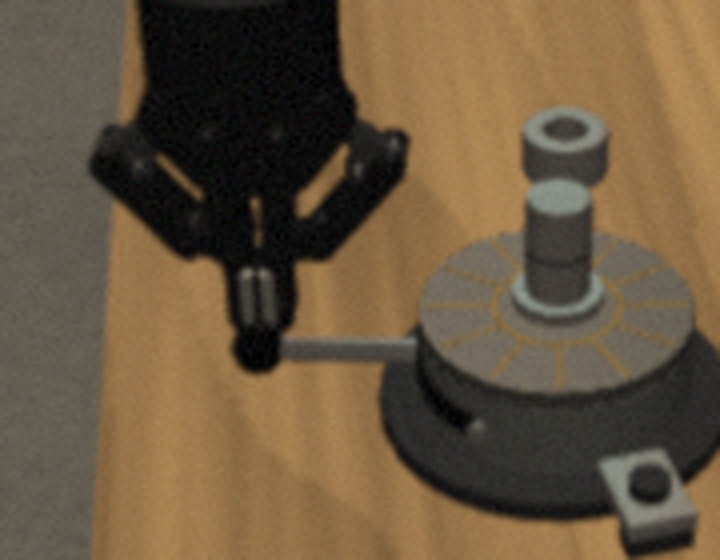

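The lever moves: the knob at (258,345) is against the fingertips, and the force is about 2.7 N. Continuing the arc.

>>> apply_moves:
  motion: [0, 0, -3, -0.64, -0.1, 0, 0, 0, 0, -3, -0.64, -0.1, 0, 0, 0, 0, -3, -0.64, -0.1, 0, 0, 0, 0, -3, -0.64, -0.1, 0, 0, 0, 0, -3, -0.64, -0.1, 0, 0, 0, 0, -3, -0.64, -0.1, 0, 0, 0, 0, -3, -0.64, -0.1, 0, 0, 0, 0, -3, -0.64, -0.1, 0, 0]

```text
clock: 12.9
position: [461.4, -95.2, 16.5]
ee_rot: [0.0, 0.611, 0.791, 0.0]
ft_force: [0.6, 2.4, 0.8]
opening: -0.4
```

```bash
python3 lev.py 12
```

```text
pos [461.6 -96.1  16.5] yaw 104.7 -> lever about deg 33.2 tool-frame v (want 22,-121) [  21.8 -121.8] F [-0.4 -0.   0.7] 12.95
```

View pics/s12.png

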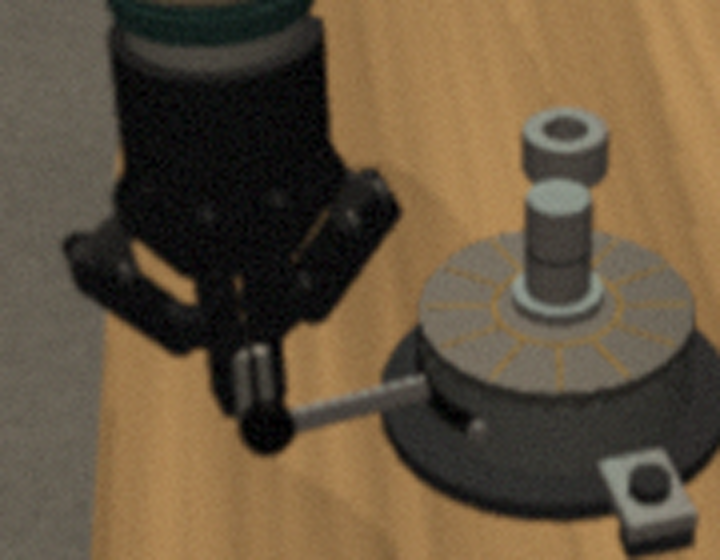

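>>> apply_moves:
  motion: [0, 0, -3, -0.64, -0.1, 0, 0, 0, 0, -3, -0.64, -0.1, 0, 0, 0, 0, -3, -0.64, -0.1, 0, 0, 0, 0, -3, -0.64, -0.1, 0, 0, 0, 0, -3, -0.64, -0.1, 0, 0, 0, 0, -3, -0.64, -0.1, 0, 0, 0, 0, -3, -0.64, -0.1, 0, 0, 0, 0, 0, 0, 0, 0, 0]

```text
clock: 13.75
position: [472.8, -139.4, 16.3]
ee_rot: [0.0, 0.458, 0.889, -0.0]
ft_force: [-0.3, 0.6, 0.5]
opening: -0.2
```

```bash
python3 lev.py 13
```

```text
pos [ 472.7 -139.2   16.3] yaw 125.5 -> lever about deg 54.0 tool-frame v (want 22,-121) [  22.  -122.1] F [-0.9  0.3 -0.2] 13.8
```

>>> apply_moves:
  motion: [0, 0, -1, -0.2, 0, 0, 0, 0, 0, -1, -0.2, 0, 0, 0, 0, 0, 0, -0.1, 0, 0, 0, 0, 0, 0, 0, 0, 0, 0, 0, 0, 0, 0, 0, 0, 0, 0, 0, 0, 0, 0, 0, 0, 0, 0, 0, 0, 0, 0, 0, 0, 0, 0, 0, 0, 0, 0]

```text
clock: 14.6
position: [474.1, -142.1, 16.1]
ee_rot: [-0.002, 0.442, 0.897, 0.0]
ft_force: [-3.3, 4.1, 2.7]
opening: -0.1
```

```bash
python3 lev.py 14
```

```text
pos [ 474.1 -142.1   16.1] yaw 127.6 -> lever about deg 56.1 tool-frame v (want 22,-121) [  23.4 -121.8] F [-3.4  3.1  3. ] 14.65
```

View pics/s14.png

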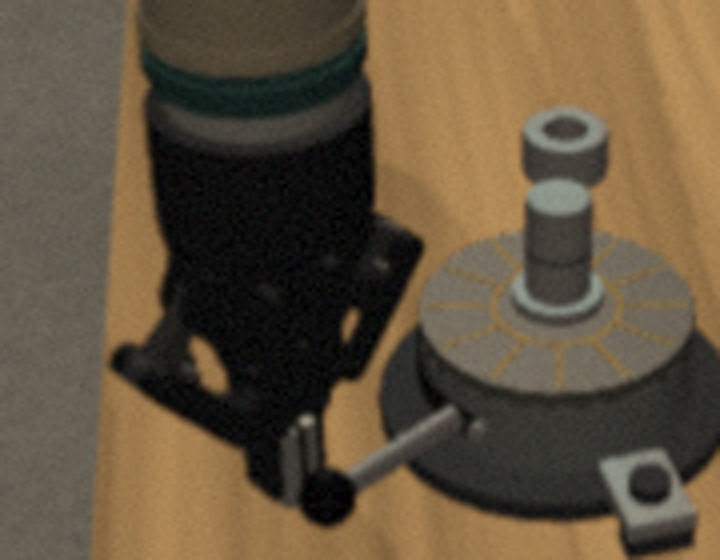

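The force rose to about 5 N and the rod is at the pin (475,425). Pushing slightly further will confirm the stop.

>>> apply_moves:
  motion: [0, 0, -0.5, -0.1, 0, 0, 0, 0, 0, -0.5, -0.1, 0, 0, 0, 0, 0, 0, -0.1, 0, 0, 0, 0, 0, 0, -0.1, 0, 0, 0, 0, 0, 0, 0, 0, 0, 0, 0, 0, 0, 0, 0, 0, 0, 0, 0, 0, 0, 0, 0, 0, 0, 0, 0, 0, 0, 0, 0]

```text
clock: 15.45
position: [474.1, -142.5, 15.9]
ee_rot: [-0.005, 0.434, 0.901, 0.001]
ft_force: [-6.4, 10.5, 8.4]
opening: 0.1
```

```bash
python3 lev.py 15
```

```text
pos [ 474.1 -142.5   15.9] yaw 128.5 -> lever about deg 57.0 tool-frame v (want 22,-121) [  25.2 -121.7] F [-7.  10.1  9.2] 15.5
```

Commanding 4 mm more moved it only 0.4 mm and the force rose to about 15 N, so it is on the stop. I back off, lift and measure the lever.

>>> apply_moves:
  motion: [0, 0, 0, 0.4, 0, 0, 0, 0, 0, 0, 0.6, 0, 0, 0, 0, 0, 0, 1.0, 0, 0, 0, 0, 0, 0, 1.0, 0, -1.0, 0, 0, 0, 0, 0, 0, -3.0, 0, 0, 0, 0, 0, -1.0, -4.0, 0, 0, 0, 0, 0, -1.0, -4.0, 0, 0, 0, 0, 0, 0, -4.0, 0]

```text
clock: 16.3
position: [442.5, -135.3, 178.5]
ee_rot: [0.0, 0.434, 0.901, -0.0]
ft_force: [1.3, -1.8, -1.3]
opening: 0.1
```

>>> apply_moves:
  motion: [0, 0, 0, -2, -1.0, -1, 0, 0, 0, 0, -2, -1.0, -1, 0, 0, 0, 0, -2, -1.0, 0, 0, 0, 0, 0, -2, 0, 0, 0, 0, 0, 0, -1, 0, 0, 0, 0, 0, 0, 0, 0, 0, 0, 0, 0, 0, 0, 0, 0, 0, 0, 0, 0, 0, 0, 0, 0]

```text
clock: 17.1
position: [475.8, -223.2, 196.3]
ee_rot: [-0.0, 0.433, 0.901, 0.0]
ft_force: [-0.4, 0.2, 1.4]
opening: 0.2
```

Run:
```python
from m import *
d=eyes.read_camera("wrist"); cv2.imwrite("pics/w16.png",d["img"]); w=cloud(d).reshape(-1,3); measure(d,"wrist")
r=np.hypot(w[:,0]-584.9,w[:,1]+86.3)
b=w[(w[:,2]>27)&(w[:,2]<34)&(r>75)&(r<106)&(w[:,0]<560)]
q=b[:,:2]-[584.9,-86.3]; print("rod",len(b),np.degrees(np.percentile(np.arctan2(q[:,1],-q[:,0]),[10,50,90])),"expect -38.8")
e=eyes.read_camera("side"); cv2.imwrite("pics/s16.png",cv2.resize(e["img"][150:390,170:460],(725,600),interpolation=cv2.INTER_CUBIC)); measure(e,"side")
s=get_state();print(s["position"].round(1),s["ft_force"].round(1),s["clock"])
```

```text
wrist plate [584.5 -86.6  54.9] z 50.2
top centre [583.7 -86.9 102. ] ((584.5350341796875, -86.73512268066406), 13.219137191772461)
ring [585.  -86.3  25.8] 613
flange 414 ((584.3231811523438, -86.69749450683594), 17.934852600097656)
rod 279 [-39.29466457 -36.85069554 -34.51246721] expect -38.8
side plate [584.1 -87.2  55. ] z 49.9
top centre [584.  -88.7 101.8] ((584.4765625, -87.82904052734375), 13.385268211364746)
ring [584.2 -85.4  26.1] 183
flange 136 ((584.3727416992188, -88.15896606445312), 18.277387619018555)
[ 475.9 -223.4  196.3] [-0.8 -0.4 -0.9] 17.2
```

View pics/w16.png

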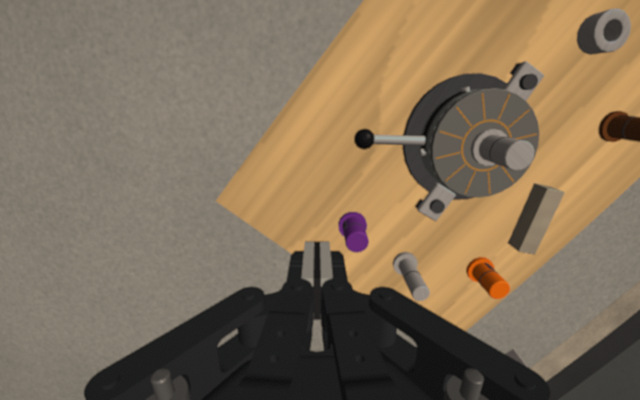

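View pics/s16.png

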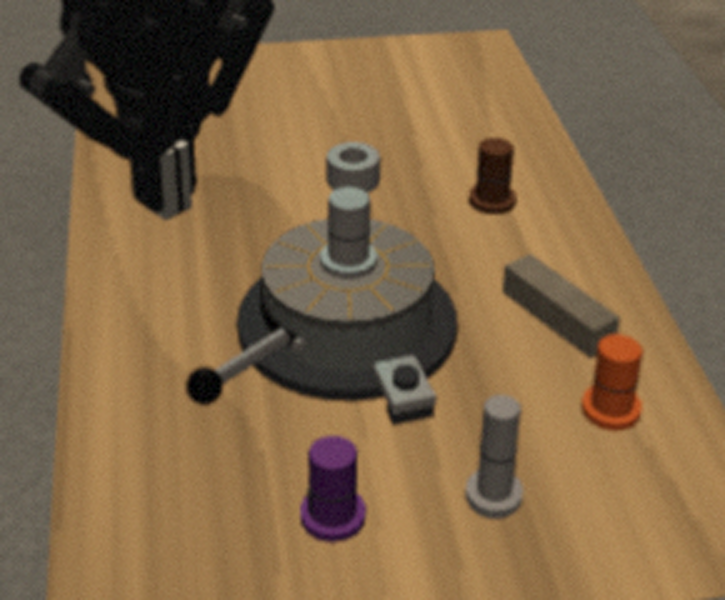

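Run:
```python
from m import *
C=np.array([584.9,-86.3])
for n,(u,v) in dict(side=(252,304),wrist=(364,138),scene=(0,0)).items():
    e=eyes.read_camera(n)
    if n=="scene": u,v=proj(e,[491,-160,26])[0].round().astype(int); print("scene pred",u,v)
    r=13; g=e["img"][v-r:v+r+1,u-r:u+r+1].max(2); m=(g<(60 if n!="wrist" else 70)).astype(np.uint8)
    k,l,st,ce=cv2.connectedComponentsWithStats(m); i=1+np.argmax(st[1:,4]); c=ce[i]+[u-r,v-r]
    P=onplane(e,c,26)[0]; q=P[:2]-C; print(n,c.round(1),st[i],P.round(1),np.hypot(*q).round(1),"ang",np.degrees(np.arctan2(q[1],-q[0])).round(2))
    if n=="wrist": np.save("pics/w17.npy",e,allow_pickle=True)
    for a in (-36.8,-38.8): print(a,proj(e,[C[0]-120*np.cos(np.radians(a)),C[1]+120*np.sin(np.radians(a)),26]).round(1))
# rod: top-surface points, principal axis for both times
for f,s in (("pics/w8.npy",1),("pics/w17.npy",-1)):
    d=np.load(f,allow_pickle=True).item(); im=d["img"]; w=cloud(d); W=w.reshape(-1,3)
    r=np.hypot(W[:,0]-C[0],W[:,1]-C[1])
    a=np.degrees(np.arctan2(W[:,1]-C[1],-(W[:,0]-C[0])))
    for z0,z1 in((20,25),(25,28),(28,30),(30,33)):
        k=(W[:,2]>z0)&(W[:,2]<z1)&(r>77)&(r<106)&(abs(a-(18.5 if s>0 else -37.5))<6); print(f,z0,k.sum(),np.median(a[k]).round(2),a[k].min().round(1),a[k].max().round(1))
```

```text
side [251.5 303.9] [  6   7  15  14 153] [ 488.6 -158.2   26. ] 120.2 ang -36.74
-36.8 [[251.6 303.9]]
-38.8 [[253.5 305.2]]
wrist [364. 138.] [  4   4  19  19 285] [ 489.4 -158.8   26. ] 119.9 ang -37.19
-36.8 [[364.  137.3]]
-38.8 [[363.8 141.2]]
scene pred 218 212
scene [218.1 211.5] [11 10  5  6 28] [ 488.3 -159.7   26. ] 121.3 ang -37.23
-36.8 [[218.9 211.4]]
-38.8 [[217.8 212.5]]
  return _methods._mean(a, axis=axis, dtype=dtype,
  ret = ret.dtype.type(ret / rcount)
Traceback (most recent call last):
ValueError: zero-size array to reduction operation minimum which has no identity
```

The lever reads 55.5° of travel against the nominal 57.3°, though it stopped firmly there. The strap line gives the chuck's orientation as an independent check.

Run:
```python
from m import *
C=np.array([584.9,-86.3])
for f in ("pics/w2.npy","pics/w8.npy","pics/w17.npy","pics/side0.npy"):
    d=np.load(f,allow_pickle=True).item(); W=cloud(d).reshape(-1,3)
    r=np.hypot(W[:,0]-C[0],W[:,1]-C[1]); cs=[]
    for s in (1,-1):
        k=(W[:,2]>14)&(W[:,2]<34)&(r>74)&(r<99)&(s*(W[:,1]-C[1])>50)&(abs(W[:,0]-C[0])<45)
        p=W[k][:,:2]; 
        if len(p)>10:
            box=cv2.minAreaRect(p.astype(np.float32)); c=p.mean(0); cs.append(np.array(box[0])); print(f,s,k.sum(),c.round(1),np.array(box[0]).round(1),np.round(box[1],1),round(box[2],1))
    if len(cs)==2: v=cs[0]-cs[1]; print(" chuck yaw deg (y-axis line)",np.degrees(np.arctan2(-v[0],v[1])).round(2))
```

```text
pics/w2.npy 1 566 [584.2  -1.1] [583.9  -2. ] [28.4 26.5] 9.0
pics/w2.npy -1 425 [ 609.2 -167.8] [ 609.  -167.3] [28.4 26.5] 10.1
 chuck yaw deg (y-axis line) 8.61
pics/w8.npy 1 632 [584.   -1.3] [584.1  -1.9] [28.4 25.2] 6.6
pics/w8.npy -1 470 [ 609.1 -167.7] [ 609.1 -167.7] [28.5 26. ] 10.5
 chuck yaw deg (y-axis line) 8.58
pics/w17.npy 1 588 [581.5  -2.2] [583.7  -2.2] [28.3 26. ] 7.6
pics/w17.npy -1 456 [ 606.9 -168.4] [ 609.3 -167.8] [29.5 25.7] 12.3
 chuck yaw deg (y-axis line) 8.79
pics/side0.npy -1 259 [ 607.4 -170.3] [ 608.1 -169.1] [27.6 24.7] 10.5
```

The straps give a chuck yaw of about 8.6°, which puts the right stop at -37.3°. The lever measures -37.0±0.3°, so it is on the stop; it had started about 1.5° short of the left stop. Bystanders are unmoved and the hand is clear, so I'm handing in.

```bash
python3 -c "
from workcell import ctrl; print(ctrl.close_job())"
```

```text
the job is handed in; nothing more can be done
None
```

The punch is standing centred in the brass ring and the lever is on its right stop. I handed the job in at about 17.5 s, with the hand clear of everything.

- **Punch:** I nudged it about 31 mm with the closed fingertips against its foot, at 2–3 N. In the last wrist picture its foot is centred within about 1 mm of the ring, with 6 mm of room all round. The side camera puts it 2–3 mm off, which is still inside. It stayed upright and was never pinched or lifted.
- **Lever:** I swept it by the ball in an arc until it stopped firmly. Commanding 4 mm more moved it only 0.4 mm, and the force rose to about 15 N.
- **Bystanders:** I saw no change in the other things on the bench in the last pictures, though I judged this by eye and did not measure it.

**Checks that disagreed:**
- **Lever travel:** it measured 55.5°, not the nominal 57.3°. The chuck's straps put the right stop at -37.3°, and the lever reads -37.0°, so the end position fits. It seems to have started about 1.5° short of the left stop.
- **Mistyped move:** during the nudging I put a shift in the turn column, which turned the tool by about 0.75°. It did no harm and I corrected it.

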